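# Lock a parts carousel with a push nut

### The arm

A 7-joint arm with a two-finger parallel gripper is mounted at the origin on the work surface. World frame = base frame: x ahead of the robot, y to its left, z up, the work surface at z = 0. Lengths are in m, angles in degrees, forces in N, time in s.
With the tool pointing down it reaches from about 0.425 to 0.875 m from the base axis. Payload 4.7 kg.
Tool frame: the origin (TCP) lies on the front face of the gripper's body, between the roots of the fingers; the fingertips stand 70 mm ahead of it and the grasp point (between the pads) lies 51 mm ahead of it; z points along the fingers, x is the direction in which the jaws open and shut, and the axes are right-handed (so a half turn about z gives the same grasp; the last joint's range is limited). The gripper opens to 87 mm and grips with 3 to 60 N. Pads are 19 mm wide; open, the fingers measure 117 mm over their backs; the gripper's body (75 mm by 190 mm) begins 51 mm behind the grasp point.
Start: joints at [-64.681, 18.392, -4.016, 83.108, 1.295, 78.541, -3.26], TCP at [0.27, 0.591, 0.292] pointing down, gripper open.
Joint ranges: [-163.93, 163.93], [-17.29, 119.83], [-79.2, 71.16], [3.27, 140.29], [-89.18, 269.18], [5.43, 117.66], [-154.24, 154.24]. Speed limits (degrees/s): [147.25, 147.25, 180, 180, 180, 180, 180].

### API

Orientations are given as [roll, pitch, yaw] about the fixed x, y, z axes, in that order (R = Rz(yaw) Ry(pitch) Rx(roll)).
In Python, from cell import * gives the robot as it stands. The module is installed in compiled form; this text tells all that it offers.
- The arm moves only by the shell command python3 -m crank 'ROWS' [FORCE]. ROWS is JSON, a list of rows, each a list of 7 numbers: the finger opening in mm, from 0 to 87, then the shift along the world's x, y, z in mm, then the turn, a rotation vector about the world's x, y, z in degrees. In form: [[gripper, dx, dy, dz, wx, wy, wz], ...]. A call has 1 to 8 rows; each row is the pose to reach, as a shift and turn from the pose measured when the call began; what a row does not reach only later rows make up. A row lasts 1/10 s, in which the tool goes at most 50 mm and 8.59 degrees, less where a joint would pass 70% of its speed; a pose out of reach is approached as far as the arm can. A call with a gripper value outside its range is refused whole. The fingers move at their own pace and stop on an object; FORCE is the grip in N (left out, the last holds). Time passes only in rows, so rows that repeat a pose let the fingers close. It gives the time, the measured TCP pose, the force and the opening at its end, in the units of the state.
- get_obs(): the state, without advancing time (a new reading comes with each control period).
- read_camera(name): name is "side" or "top"; returns a dict with "img" (400x640x3 uint8, red, green, blue), "K" (3x3 intrinsics, pixels), "cam_to_world" (4x4, takes a point from camera to world coordinates). Camera axes: x right, y down, z forward; pixel columns grow to the right and rows downward; lengths in m; the calibration is good to about 2 mm. A picture is of the moment at which its call begins. There is no depth.
- sign_off(): hands the job in, once; it reports no verdict.
The state is a dict: "time_s": time; "qpos": joint angles; "joint_velocities": joint speeds; "effort": joint torques, N m; "tool_pos": TCP position; "tool_rot": TCP orientation; "force": force on the tool from outside, world axes, zero at the start; "wrist_torque": the same for the moment, N m; "grip_width": finger opening in m.
Only numpy, scipy, OpenCV 4.12 (cv2) and the standard library are available. Lean on these libraries where they do the work, as an engineer would, in place of code of your own. Each camera call takes 0.05 s, during which the arm holds its last target.

### The job

The orange parts carousel still lacks its retainer: take the black push nut from the orange tray, set it on the steel spindle and press it straight down until it sits on the wave washer and squeezes it about half-way, firmly but never flat, so that the teeth hold the washer under load when you let go. Leave the brass spacer, the oil bottle and the funnel where they stand.

Things in the scene. Friction and masses are not known exactly. Their poses are not given: they have to be found in the camera images.
- nut_center (a point): Centre (half-way up) of the loose black push nut, an upright collar 30 mm across, 28 mm high, bore 18 mm, about 60 g; z is its axis. A ring of small steel teeth stands into the bore 6 mm above its lower face; on the spindle they drag with a steady 7 to 16 N, differing from run to run, and hold that much against being pushed back up. Grip its upper part, about 8 mm above the centre.
- spindle_tip (a point): Top centre of the plain upright steel spindle of the carousel, 116 mm above the bench. The spindle is fixed, 12 mm in diameter, its top 3 mm rounded off. z is its axis, upwards. The nut's teeth grip fully once its lower face is 11 mm below this point.
- wheel: Orange six-pocket carousel wheel, 188 mm across, fixed; origin on the spindle axis at its underside, 30 mm above the bench; rim 18 mm high, centre boss 26 mm high (44 mm across at its top). From the boss rise a brass shim sleeve (24 mm across) and the steel wave washer on it. The shims differ: the washer's top lies 41 to 61 mm above this origin, not measured; feel for it.
- washer_axis (a point): Point on the spindle axis at the boss's top, 26 mm above the wheel's origin; fixed, it does not follow the washer. The steel wave washer above it (flat face 27 mm across, 8 to 28 mm of sleeve below) is a spring of 3.5 N per mm, flat after 3.6 mm (12.5 N): half-way is about 6 N more than the drag of the nut's teeth.
- tray: Orange stock tray, a fixed slab 100 mm (x) by 190 mm (y) by 18 mm high; origin under its centre. Nut and spacer stand on its top face about 90 mm apart along its y.
- spacer_center (a point): Centre of the loose plain brass spacer, 30 mm diameter, 28 mm high, no teeth, on the tray beside the nut; not to be used.
- oil_center (a point): Middle of a loose white oil bottle, 44 mm diameter, 100 mm high.
- funnel_center (a point): Middle of a loose red funnel standing mouth down, 84 mm wide, 75 mm high.

How it is judged:
By the outcome, as a careful person would: the job done as asked, in the order asked, and still so for the second after the job is handed in, with the robot touching nothing.
It also fails if it takes over 64 s, if anything falls off the work surface, if the arm or the gripper's body presses on something with over 40 N, if the wrist force passes 120 N, or if a joint passes its speed limit or range.

## Working session

There is one attempt and no reset: what is moved stays moved. The work goes in short steps, Python scripts to look and compute and a shell command to move; the robot and the scene stay as the last step left them, time stands still between calls to the robot, and variables do not carry over. Pictures are saved under pics/ and viewed, and the job is handed in when it is done.

```bash
mkdir -p pics; python3 - <<'E'
from cell import *
import cv2
print(get_obs())
for n in("top","side"):
    c=read_camera(n); cv2.imwrite(f"pics/{n}0.png",c["img"][:,:,::-1]); print(n,c["K"].tolist(),c["cam_to_world"].round(4).tolist())
E
```

```text
{'time_s': 0.0, 'qpos': array([-64.68222636,  18.43890388,  -4.01686664,  83.17527019,
         1.29577343,  78.54153295,  -3.26024333]), 'joint_velocities': array([-0.00129975, -0.04737758,  0.07060771, -0.07346987,  0.01322785,
       -0.02283109,  0.09120041]), 'effort': array([-3.82415574e-04, -4.91290319e+01, -4.04012511e-01, -3.12524557e+01,
       -6.37818128e-02,  4.38903482e-02,  2.13344811e-04]), 'tool_pos': array([0.26950647, 0.59102448, 0.29116012]), 'tool_rot': array([1.79993838e+02, 1.10412580e-01, 6.54931563e+01]), 'force': array([-0.22062615,  0.35401626,  0.27743025]), 'wrist_torque': array([ 0.01578559, -0.04731324,  0.06691453]), 'grip_width': 0.08708666777526229}
top [[491.9157944835432, 0.0, 322.2050561077763], [0.0, 491.9157944835432, 197.68121932413035], [0.0, 0.0, 1.0]] [[-0.0202, -0.9979, 0.0617, 0.4955], [-0.9995, 0.0216, 0.0221, -0.0832], [-0.0234, -0.0612, -0.9978, 1.0566], [0.0, 0.0, 0.0, 1.0]]
side [[365.0978976883244, 0.0, 317.92671637085385], [0.0, 365.0978976883244, 196.65515088018574], [0.0, 0.0, 1.0]] [[0.8773, -0.2811, 0.3889, 0.2481], [-0.4798, -0.5235, 0.7041, -0.6683], [0.0056, -0.8043, -0.5942, 0.5874], [0.0, 0.0, 0.0, 1.0]]
```

View pics/top0.png

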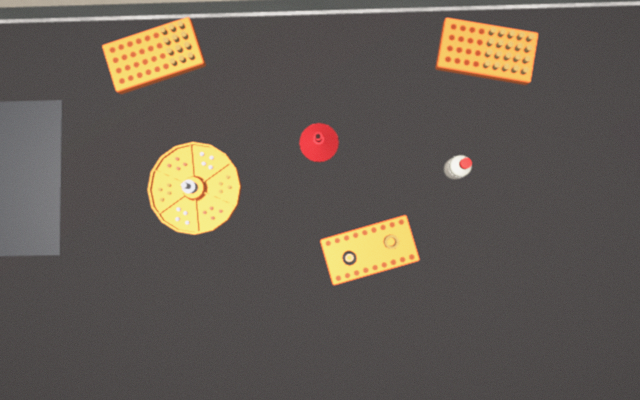

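View pics/side0.png

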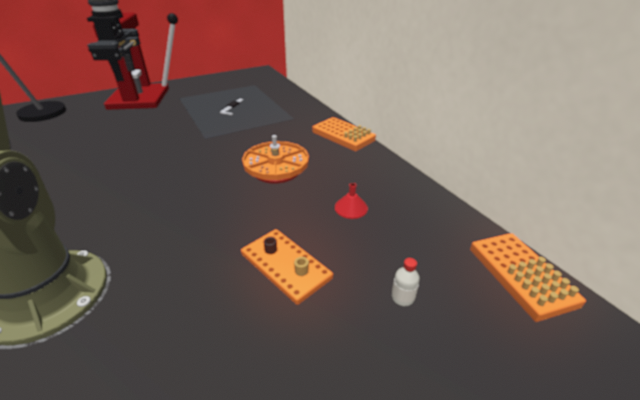

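The top view shows the black nut near (349,258), the spacer near (390,241), the wheel around (194,188) with the spindle tip near (187,186), the funnel at (319,142) and the bottle at (459,167). The side view shows the nut near (270,245) and the spindle at (275,140). I'll enlarge both.

```bash
python3 - <<'E'
import cv2,numpy as np
t=cv2.imread("pics/top0.png"); s=cv2.imread("pics/side0.png")
def crop(i,x,y,w,h,k): return cv2.resize(i[y:y+h,x:x+w],None,fx=k,fy=k,interpolation=cv2.INTER_CUBIC)
a=np.hstack([crop(t,325,235,40,40,10),crop(t,170,165,40,40,10)])
cv2.imwrite("pics/z_top.png",a[:, :800])
b=np.hstack([crop(s,250,225,40,40,10),crop(s,255,125,40,40,10)])
cv2.imwrite("pics/z_side.png",b)
E
```

```text
(no output)
```

View pics/z_top.png

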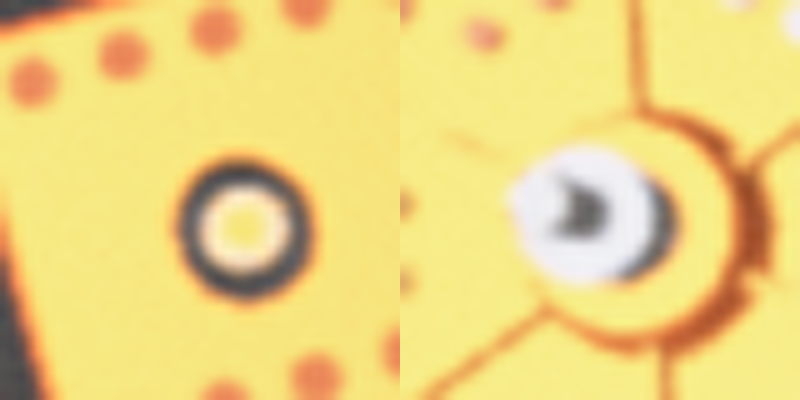

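View pics/z_side.png

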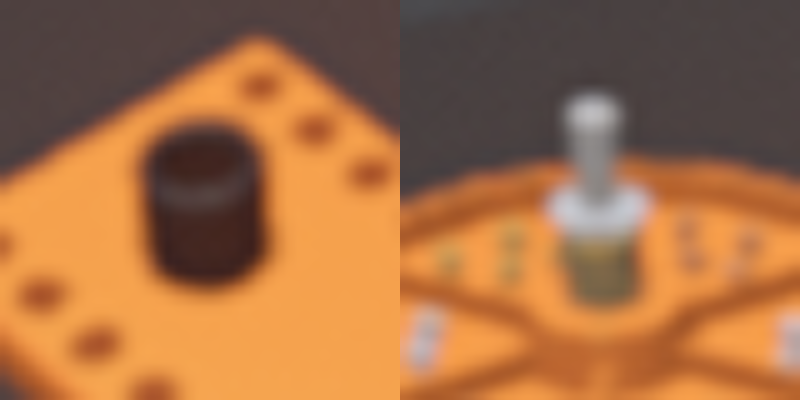

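```bash
cat > h.py <<'E'
import cv2,numpy as np
from cell import *
from scipy.optimize import least_squares
C={n:read_camera(n) for n in()}
def ray(c,u,v,z):
    M=np.array(c["cam_to_world"]);d=M[:3,:3]@np.linalg.inv(c["K"])@[u,v,1];o=M[:3,3]
    return o+d*(z-o[2])/d[2]
def proj(c,P):
    M=np.array(c["cam_to_world"]);p=(np.atleast_2d(P)-M[:3,3])@M[:3,:3];q=p@np.array(c["K"]).T
    return q[:,:2]/q[:,2:]
def circ(x,y,z,r,n=72):
    a=np.linspace(0,2*np.pi,n);return np.c_[x+r*np.cos(a),y+r*np.sin(a),z+0*a]
E
python3 - <<'E'
from h import *
t=read_camera("top");s=read_camera("side")
import pickle;pickle.dump((t,s),open("c.pkl","wb"))
T=t["img"].astype(int);S=s["img"].astype(int)
# nut dark mask inside tray
def blob(I,x0,y0,x1,y1,f):
    m=f(I[y0:y1,x0:x1]).astype(np.uint8); n,l,st,ce=cv2.connectedComponentsWithStats(m); k=1+np.argmax(st[1:,4]); return st[k]+[x0,y0,0,0,0],ce[k]+[x0,y0],l==k
st,ce,m=blob(T,338,246,362,270,lambda a:a.sum(2)<450); 
cn=max(cv2.findContours(m.astype(np.uint8),0,1)[0],key=len); el=cv2.fitEllipse(cn);print("nut top",st,ce,el[0][0]+338,el[0][1]+246,el[1])
print(ray(t,el[0][0]+338,el[0][1]+246,.040), ray(t,*ce,.040))
st,ce,m=blob(S,258,232,282,258,lambda a:a[:,:,0]<140);print("nut side",st,ce,ray(s,*ce,.032))
# wheel orange mask in top: 
hsv=cv2.cvtColor(t["img"],cv2.COLOR_RGB2HSV); m=((hsv[:,:,1]>90)&(hsv[:,:,2]>120)).astype(np.uint8);m[:, :140]=0;m[:,250:]=0;m[:135]=0;m[242:]=0
cn=max(cv2.findContours(m,0,1)[0],key=len);hull=cv2.convexHull(cn);el=cv2.fitEllipse(hull);print("wheel",el,ray(t,*el[0],.048))
print("tip side",ray(s,274.3,135.9,.116))
# tray corners from orange mask
m=((hsv[:,:,1]>90)&(hsv[:,:,2]>120)).astype(np.uint8);m[:210]=0
cn=max(cv2.findContours(m,0,1)[0],key=len);r=cv2.minAreaRect(cn);print("tray",r,[ray(t,*p,.018)[:2].round(4) for p in cv2.boxPoints(r)])
E
```

```text
nut top [343 251  13  14  94] [349.  257.5] 349.0 257.5 (12.548368453979492, 13.722161293029785)
[ 0.43421752 -0.11322398  0.04      ] [ 0.43421752 -0.11322398  0.04      ]
nut side [264 237  13  17 170] [270.01176471 245.12941176] [ 0.43517315 -0.11620341  0.032     ]
wheel ((193.48609924316406, 187.84619140625), (92.90422821044922, 94.11857604980469), 47.31092834472656) [0.58411326 0.20518526 0.048     ]
tip side [0.58631726 0.19929801 0.116     ]
tray ((369.2536315917969, 249.5581512451172), (49.69656753540039, 92.54278564453125), 73.85565948486328) [array([ 0.4738, -0.0494]), array([ 0.524 , -0.2375]), array([ 0.4237, -0.2632]), array([ 0.3737, -0.0763])]
```

```bash
cat > ov.py <<'E'
from h import *
import pickle
t,s=pickle.load(open("c.pkl","rb"))
def ov(c,x,y,w,h,k,pts,fn=None):
    i=c["img"][:,:,::-1];i=cv2.resize(i[y:y+h,x:x+w],None,fx=k,fy=k,interpolation=cv2.INTER_CUBIC)
    for P,col in pts:
        q=((proj(c,P)-[x,y]+.5)*k-.5).round().astype(np.int32); cv2.polylines(i,[q.reshape(-1,1,2)],False,col,1)
    return i
E
cat > ov1.py <<'E'
from ov import *
import sys
nx,ny,wx,wy,wh,dtx,dty,dsx,dsy=[float(a) for a in sys.argv[1:10]]
def nut(dx,dy): return [(circ(nx+dx,ny+dy,.018,.015),(255,0,0)),(circ(nx+dx,ny+dy,.046,.015),(0,255,0)),(circ(nx+dx,ny+dy,.046,.009),(0,0,255))]
def sp(dx,dy): 
    x,y=wx+dx,wy+dy
    return [(circ(x,y,.113,.006),(0,0,255)),(np.array([[x,y,.116],[x,y,.056]]),(0,0,255)),(circ(x,y,wh,.0135),(255,0,0)),(circ(x,y,.056,.022),(0,160,0)),(circ(x,y,.056,.012),(255,0,255)),(circ(x,y,.048,.094),(255,0,0))]
cv2.imwrite("pics/"+sys.argv[10],np.vstack([np.hstack([ov(t,335,243,30,30,10,nut(dtx,dty)),ov(t,172,170,40,30,10,sp(dtx,dty))]),np.hstack([ov(s,255,230,30,30,10,nut(dsx,dsy)),ov(s,255,130,40,30,10,sp(dsx,dsy))])]))
E
python3 ov1.py .4345 -.1135 .585 .203 .08 0 0 0 0 o1.png
python3 - <<'E'
from ov import *
print(proj(t,[.585,.203,.116]),proj(s,[.585,.203,.116]))
E
```

```text
[[184.59538006 184.50618159]] [[273.34433821 135.46552409]]
```

View pics/o1.png

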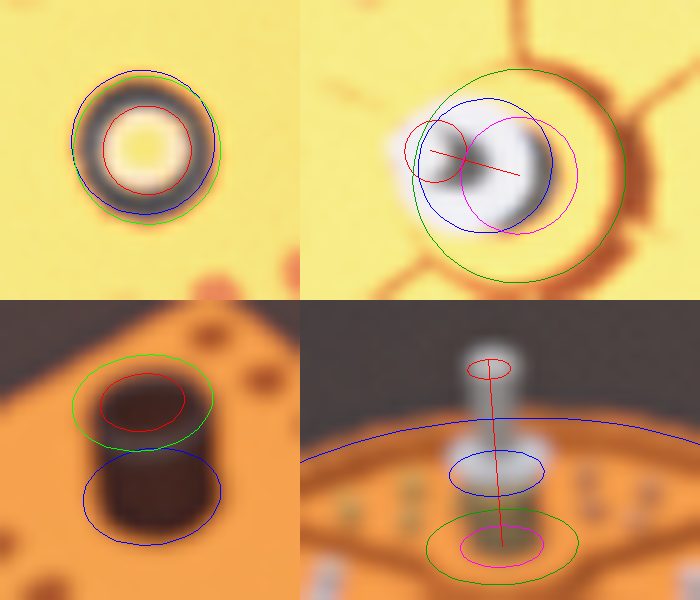

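The nut fits to (0.4345, -0.1135), which is on the tray's top face. The spindle is near (0.585, 0.203). The two cameras differ by a few mm, so I'll use the gripper's known pose to calibrate them relative to each other. The jaws will close along the tray's x (yaw about 15°).

```bash
python3 -m crank '[[70,250,-341,-40,0,0,-50.5],[70,250,-341,-40,0,0,-50.5],[70,250,-341,-40,0,0,-50.5],[70,250,-341,-40,0,0,-50.5],[70,250,-341,-40,0,0,-50.5],[70,250,-341,-40,0,0,-50.5],[70,250,-341,-40,0,0,-50.5],[70,250,-341,-40,0,0,-50.5]]' 25
```

```text
time_s: 1.0
tool_pos: [0.5057, 0.2684, 0.2539]
tool_rot: [-180.0, 0.1, 15.0]
force: [-0.0, 0.5, 0.1]
grip_width: 0.0699
```

```bash
python3 -m crank '[[70,-71,-382,-94,0,0,0],[70,-71,-382,-94,0,0,0],[70,-71,-382,-94,0,0,0],[70,-71,-382,-94,0,0,0],[70,-71,-382,-94,0,0,0],[70,-71,-382,-94,0,0,0],[70,-71,-382,-94,0,0,0],[70,-71,-382,-94,0,0,0]]'
python3 -m crank '[[70,0,0,0,0,0,0],[70,0,0,0,0,0,0]]'
python3 - <<'E'
from h import *
o=get_obs();print(o["tool_pos"],o["tool_rot"],o["force"])
for n in("top","side"):
    c=read_camera(n); cv2.imwrite(f"pics/{n}1.png",c["img"][:,:,::-1])
    p=proj(c,[o["tool_pos"]-[0,0,.07],[.4345,-.1135,.046]]);print(p)
    u,v=p[1].astype(int); u=min(max(u,60),580);v=max(v,50)
    cv2.imwrite(f"pics/{n}1z.png",cv2.resize(c["img"][v-50:v+50,u-60:u+60,::-1],None,fx=6,fy=6,interpolation=cv2.INTER_CUBIC))
E
```

```text
time_s: 1.8
tool_pos: [0.4342, -0.114, 0.16]
tool_rot: [-180.0, -0.0, 15.0]
force: [1.5, 0.2, 1.2]
grip_width: 0.0699
time_s: 2.0
tool_pos: [0.4337, -0.1149, 0.1598]
tool_rot: [-179.9, -0.0, 14.8]
force: [0.4, 0.2, -0.8]
grip_width: 0.0698
[ 0.4337129  -0.11492402  0.1598474 ] [-1.79938138e+02 -7.72852734e-03  1.48172425e+01] [ 0.44504879  0.19132598 -0.82903474]
[[350.668123   259.27804874]
 [349.22305573 257.53495029]]
[[267.10230832 224.75535696]
 [268.76261635 239.73287124]]
```

View pics/top1z.png

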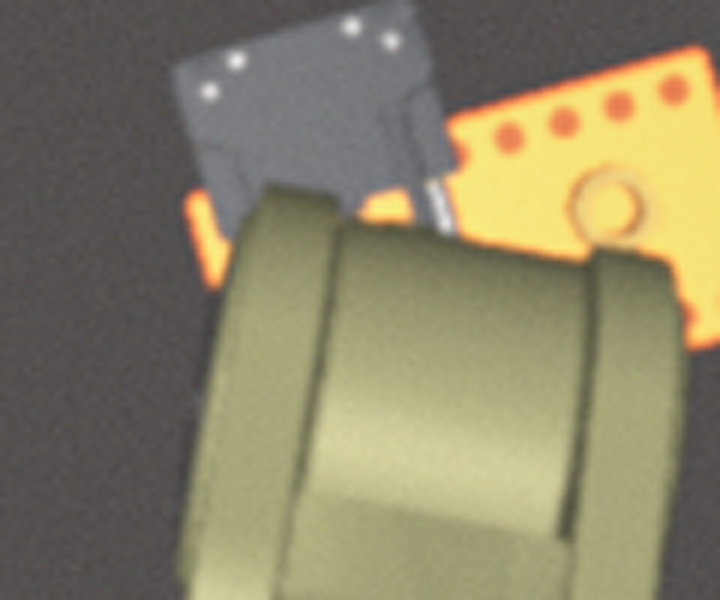

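View pics/side1z.png

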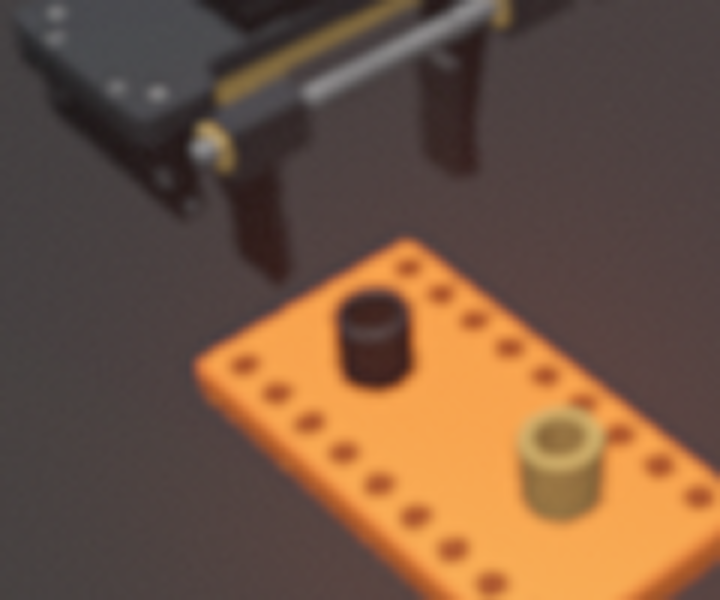

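The fingertips straddle the nut and the side camera reads about 1 px to the right for both gripper and nut, so the top-camera estimate holds. Next I descend and grip.

```bash
python3 -m crank '[[70,1,1,-35,0,0,0],[70,1,1,-60,0,0,0],[70,1,1,-68,0,0,0],[70,1,1,-68,0,0,0]]' 25
python3 -m crank '[[20,0,0,0,0,0,0],[20,0,0,0,0,0,0],[20,0,0,0,0,0,0],[20,0,0,0,0,0,0],[20,0,0,0,0,0,0],[20,0,0,0,0,0,0]]' 30
python3 - <<'E'
from h import *
o=get_obs();print(o["tool_pos"],o["tool_rot"],o["force"],o["grip_width"])
c=read_camera("side");cv2.imwrite("pics/side2z.png",cv2.resize(c["img"][189:289,208:328,::-1],None,fx=6,fy=6,interpolation=cv2.INTER_CUBIC))
E
```

```text
time_s: 2.5
tool_pos: [0.4354, -0.1106, 0.0915]
tool_rot: [-179.9, 0.1, 15.2]
force: [0.3, 0.9, 0.2]
grip_width: 0.0699
time_s: 3.1
tool_pos: [0.4353, -0.1106, 0.0917]
tool_rot: [-179.9, 0.1, 15.2]
force: [0.2, 0.2, 2.2]
grip_width: 0.0299
[ 0.43534849 -0.11064182  0.09171093] [-1.79923809e+02  7.85163143e-02  1.52280301e+01] [0.21435831 0.18871008 2.1680968 ] 0.029853758076044092
```

View pics/side2z.png

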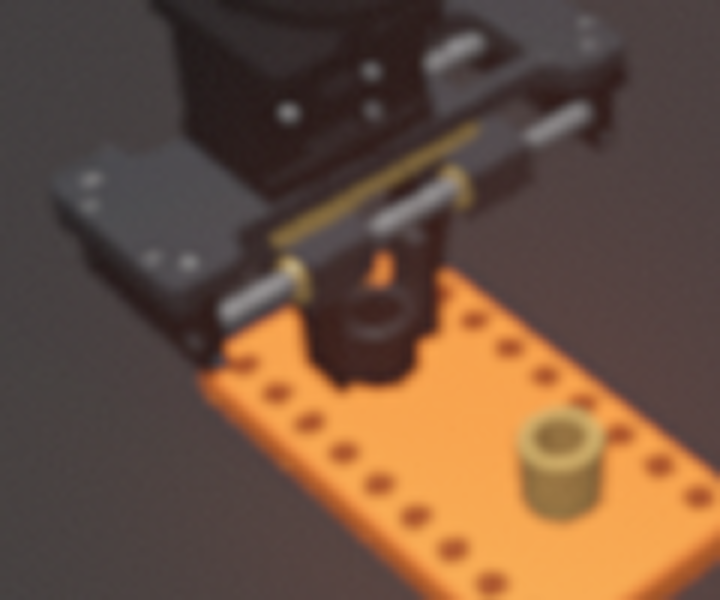

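The nut is gripped (29.9 mm), sitting about 2.6 mm off the pad centre along the tool's y. I'll lift it and carry it over the spindle.

```bash
python3 -m crank '[[20,0,0,40,0,0,0],[20,0,0,90,0,0,0],[20,20,42,123,0,0,0],[20,40,85,123,0,0,0],[20,60,127,123,0,0,0],[20,80,170,123,0,0,0],[20,100,212,123,0,0,0],[20,120,255,123,0,0,0]]' 30
python3 -m crank '[[20,15,31,0,0,0,0],[20,24,50,0,0,0,0],[20,29,60,0,0,0,0],[20,29,60,0,0,0,0],[20,29,60,0,0,0,0]]'
cat > look.py <<'E'
from h import *
import sys
k=sys.argv[1]
o=get_obs();print(o["time_s"],o["tool_pos"],o["tool_rot"],o["force"],o["wrist_torque"],o["grip_width"])
for n,(x,y) in {"top":(150,150),"side":(240,90)}.items():
    c=read_camera(n); cv2.imwrite(f"pics/{n}{k}.png",c["img"][:,:,::-1])
    if n=="side": cv2.imwrite(f"pics/{n}{k}z.png",cv2.resize(c["img"][y:y+75,x:x+80,::-1],None,fx=8,fy=8,interpolation=cv2.INTER_CUBIC))
E
python3 look.py 3
```

```text
time_s: 3.95
tool_pos: [0.5558, 0.146, 0.2144]
tool_rot: [-179.9, 0.1, 15.2]
force: [1.1, -1.1, 0.2]
grip_width: 0.0297
time_s: 4.45
tool_pos: [0.5846, 0.2043, 0.2142]
tool_rot: [-180.0, 0.2, 15.1]
force: [-0.1, -0.4, -1.4]
grip_width: 0.0294
4.45 [0.58463548 0.20434355 0.21415599] [-1.79981653e+02  1.59801370e-01  1.51357571e+01] [-0.0898742  -0.40263245 -1.36425397] [-0.07343605 -0.0249664   0.03547701] 0.029362744790601754
```

View pics/side3z.png

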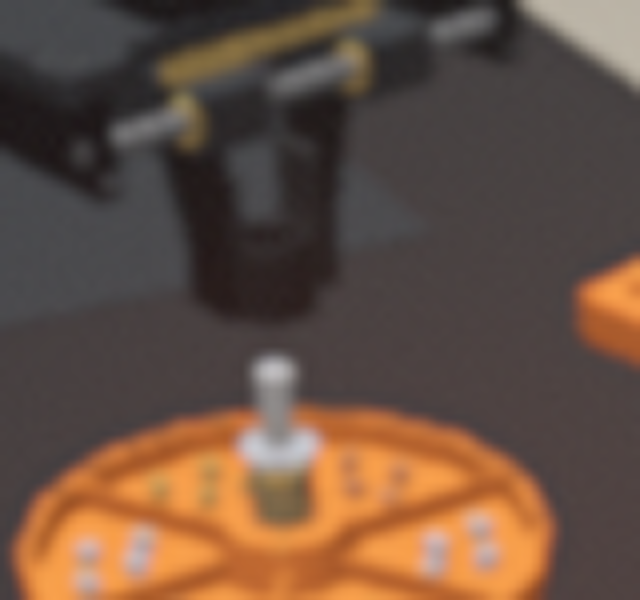

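View pics/top3.png

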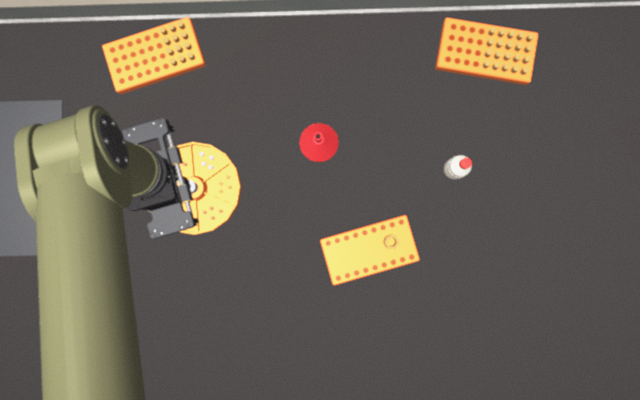

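The side view shows the nut in the fingers above the spindle: nut bottom at about (273,130) full-frame and tip at about (274,136). I'll overlay the models with stretched contrast.

```bash
cat > ov3.py <<'E'
from ov import *
import sys
k=sys.argv[1]; ts=np.array(eval(sys.argv[2])); sx,sy=eval(sys.argv[3]); du,dv=eval(sys.argv[4]); tu,tv=eval(sys.argv[5])
n=ts+np.array([.0007,-.0025,-.0597])
L=[]
for nm,c,(x,y,w,h),d in(("side",s,(250,100,45,55),(du,dv)),("top",t,(160,160,45,55),(tu,tv))):
    c=dict(c);i=cv2.imread(f"pics/{nm}{k}.png")[:,:,::-1].astype(float); c["img"]=(np.clip(i/255,0,1)**.6*255).astype(np.uint8)
    K=np.array(c["K"]).copy();K[0,2]+=d[0];K[1,2]+=d[1];c["K"]=K
    P=[(circ(*(n+[0,0,-.014]),.015),(0,255,0)),(circ(*(n+[0,0,.014]),.015),(0,255,0)),(circ(*(n+[0,0,-.014]),.009),(255,255,0)),(circ(sx,sy,.113,.006),(0,0,255)),(np.array([[sx,sy,.116],[sx,sy,.08]]),(0,0,255)),(circ(sx,sy,.085,.0135),(255,0,0)),(circ(sx,sy,.085,.006),(255,0,0)),(circ(sx,sy,.056,.022),(255,0,255)),(circ(sx,sy,.056,.012),(255,0,255))]
    L.append(ov(c,x,y,w,h,8,P))
cv2.imwrite(f"pics/ov{sys.argv[6]}.png",np.hstack(L))
E
python3 ov3.py 3 "[.5846,.2043,.2142]" .585,.2035 1,0 0,0 3a
```

```text
(no output)
```

View pics/ov3a.png

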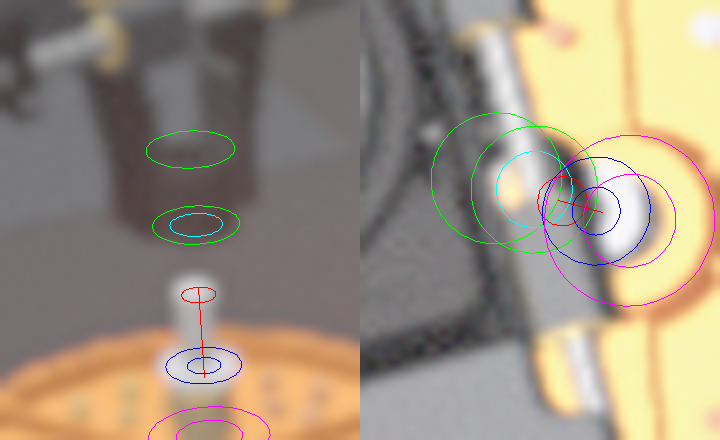

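```bash
cat > st.py <<'E'
import cv2,numpy as np,sys
i=cv2.imread(f"pics/side{sys.argv[1]}.png")[112:142,255:295].astype(float)
i=cv2.resize(i,None,fx=18,fy=18,interpolation=cv2.INTER_CUBIC);i=np.clip((i-15)/90,0,1)*255
for u in range(255,295,5):cv2.putText(i,str(u),(int((u-255+.5)*18),10),0,.35,(0,255,255));cv2.line(i,(int((u-255+.5)*18),0),(int((u-255+.5)*18),540),(0,255,255),1) if 1 else 0
for v in range(115,142,5):cv2.putText(i,str(v),(0,int((v-112+.5)*18)),0,.35,(0,255,255));cv2.line(i,(0,int((v-112+.5)*18)),(30,int((v-112+.5)*18)),(0,255,255),1)
cv2.imwrite(f"pics/st{sys.argv[1]}.png",i)
E
python3 st.py 3
```

```text
[ WARN:0@0.053] global loadsave.cpp:1063 imwrite_ Unsupported depth image for selected encoder is fallbacked to CV_8U.
```

View pics/st3.png

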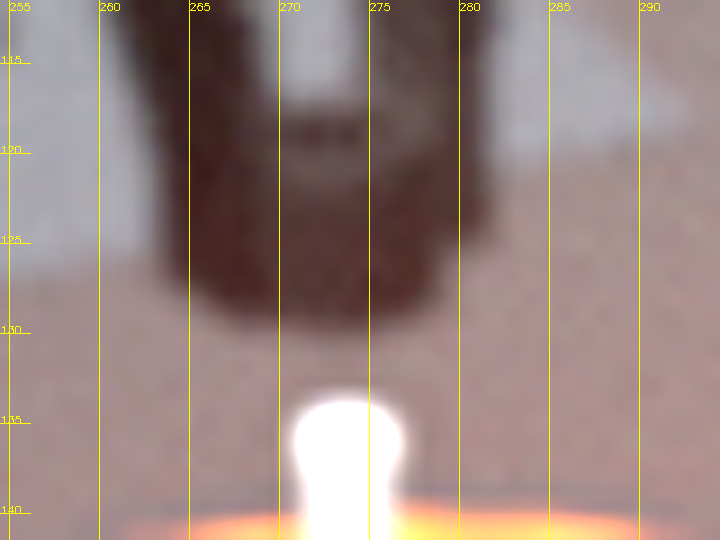

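The spindle appears about 1 px further from the side camera than the model, which makes its y about 0.205–0.207 and agrees with the top view. The bore has 3 mm of clearance before the teeth, so I'll enter a few mm and centre by feel.

```bash
python3 -m crank '[[20,0,4,-8,0,0,0],[20,0,4,-18,0,0,0],[20,0,4,-21,0,0,0],[20,0,4,-21,0,0,0]]'
python3 look.py 4; python3 st.py 4 2>/dev/null
```

```text
time_s: 4.95
tool_pos: [0.584, 0.2076, 0.1923]
tool_rot: [-180.0, 0.2, 15.1]
force: [-0.0, 0.0, -0.1]
grip_width: 0.0298
4.95 [0.58399966 0.20760336 0.19231034] [-179.97269167    0.24522934   15.0721965 ] [-0.04801244  0.03887392 -0.11463987] [-0.09710165  0.0616902  -0.01624289] 0.029752757274466336
```

View pics/st4.png

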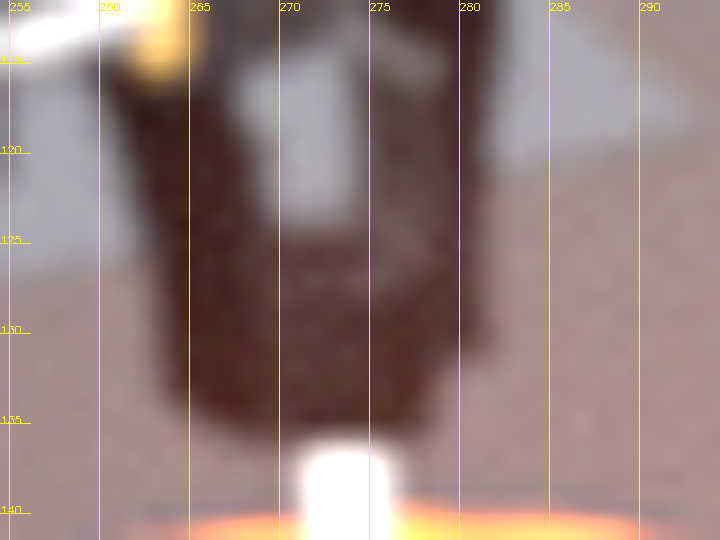

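```bash
python3 - <<'E'
import cv2,numpy as np
i=cv2.imread("pics/top4.png")[165:210,165:225]
cv2.imwrite("pics/top4z.png",cv2.resize(i,None,fx=12,fy=12,interpolation=cv2.INTER_CUBIC))
E
```

```text
(no output)
```

View pics/top4z.png

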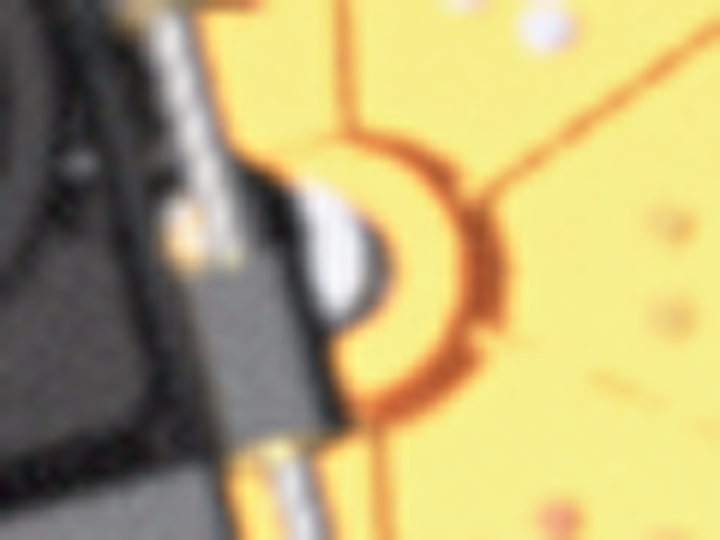

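In the side view the nut (centre u≈273.6) lines up with the shaft (273.7). Depth is uncertain by 1–3 mm. I'll lower gently and feel for contact.

```bash
python3 -m crank '[[20,0,0,-1.5,0,0,0],[20,0,0,-3,0,0,0],[20,0,0,-3,0,0,0]]'; python3 -m crank '[[20,0,0,-1,0,0,0],[20,0,0,-2,0,0,0],[20,0,0,-2,0,0,0]]'
```

```text
time_s: 5.35
tool_pos: [0.5846, 0.2079, 0.1903]
tool_rot: [-180.0, 0.1, 15.1]
force: [0.5, 0.0, -0.6]
grip_width: 0.0295
time_s: 5.65
tool_pos: [0.5845, 0.2078, 0.1881]
tool_rot: [-180.0, 0.2, 15.1]
force: [-0.4, 0.4, -0.6]
grip_width: 0.0294
```

```bash
python3 -m crank '[[20,0,0,-1,0,0,0],[20,0,0,-2,0,0,0],[20,0,0,-2,0,0,0]]'; python3 -m crank '[[20,0,0,-1,0,0,0],[20,0,0,-1.5,0,0,0],[20,0,0,-1.5,0,0,0]]'
```

```text
time_s: 5.95
tool_pos: [0.5844, 0.2078, 0.1859]
tool_rot: [-180.0, 0.2, 15.1]
force: [0.1, 0.7, -0.7]
grip_width: 0.0295
time_s: 6.25
tool_pos: [0.5844, 0.208, 0.1843]
tool_rot: [-180.0, 0.2, 15.1]
force: [-0.0, 0.9, -0.2]
grip_width: 0.0297
```

No upward force with the lower face 5 mm below the tip, so the bore is over the spindle. Now I feel for the walls.

```bash
for i in 1; do python3 -m crank '[[20,1,0,0,0,0,0],[20,1.5,0,0,0,0,0],[20,1.5,0,0,0,0,0]]'; python3 -m crank '[[20,1,0,0,0,0,0],[20,1.5,0,0,0,0,0],[20,1.5,0,0,0,0,0]]'; done
```

```text
time_s: 6.55
tool_pos: [0.5857, 0.2081, 0.1844]
tool_rot: [-179.9, 0.2, 15.1]
force: [-0.7, 1.0, 0.8]
grip_width: 0.0296
time_s: 6.85
tool_pos: [0.5865, 0.2081, 0.1844]
tool_rot: [-179.9, 0.3, 15.1]
force: [-5.0, 0.3, 3.6]
grip_width: 0.0294
```

```bash
python3 -m crank '[[20,-2.5,0,0,0,0,0],[20,-5,0,0,0,0,0],[20,-5,0,0,0,0,0]]'; python3 -m crank '[[20,-1,0,0,0,0,0],[20,-1.5,0,0,0,0,0],[20,-1.5,0,0,0,0,0]]'
```

```text
time_s: 7.15
tool_pos: [0.5824, 0.2082, 0.1849]
tool_rot: [-179.9, 0.1, 15.1]
force: [1.8, -0.0, 1.4]
grip_width: 0.0294
time_s: 7.45
tool_pos: [0.5815, 0.208, 0.1852]
tool_rot: [-179.9, 0.1, 15.1]
force: [1.9, 0.6, 0.2]
grip_width: 0.0294
```

```bash
python3 -m crank '[[20,-1,0,0,0,0,0],[20,-1.5,0,0,0,0,0],[20,-1.5,0,0,0,0,0]]'
```

```text
time_s: 7.75
tool_pos: [0.5804, 0.208, 0.1855]
tool_rot: [-180.0, -0.0, 15.1]
force: [2.8, 0.3, 0.2]
grip_width: 0.0295
```

```bash
python3 -m crank '[[20,2,1.5,-0.5,0,0,0],[20,3,2,-0.5,0,0,0],[20,3,2,-0.5,0,0,0]]'; python3 -m crank '[[20,0,1,0,0,0,0],[20,0,1.5,0,0,0,0],[20,0,1.5,0,0,0,0]]'
```

```text
time_s: 8.05
tool_pos: [0.5821, 0.2089, 0.185]
tool_rot: [180.0, 0.3, 15.0]
force: [-4.1, -3.5, 5.5]
grip_width: 0.0293
time_s: 8.35
tool_pos: [0.582, 0.2094, 0.1851]
tool_rot: [179.9, 0.3, 15.0]
force: [-1.4, -4.6, 5.5]
grip_width: 0.0298
```

```bash
python3 look.py 5; python3 st.py 5 2>/dev/null
```

```text
8.35 [0.58195278 0.20940499 0.18507372] [179.9289499    0.33401631  15.00716381] [-1.37599441 -4.59728895  5.49512923] [-1.12359192  0.4215636  -0.08885116] 0.029820238095413232
```

View pics/st5.png

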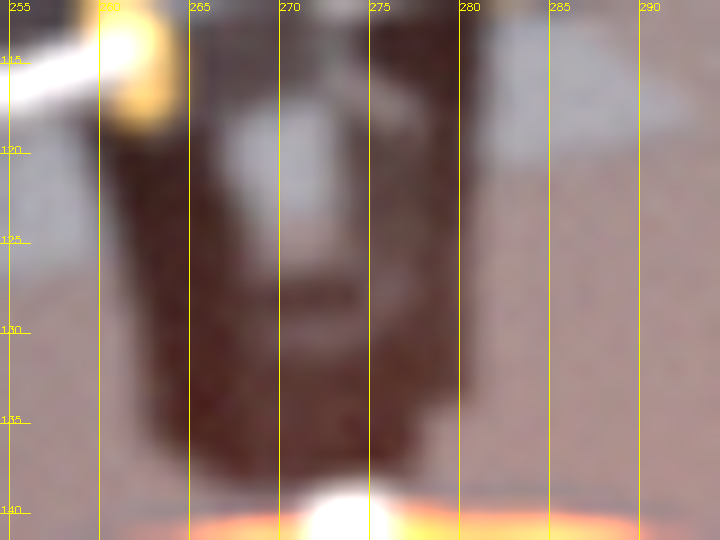

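```bash
python3 -m crank '[[20,1,-1.5,0.5,0,0,0],[20,1.5,-2,0.5,0,0,0],[20,1.5,-2,0.5,0,0,0]]'; python3 -m crank '[[20,0,-1,0,0,0,0],[20,0,-1.5,0,0,0,0],[20,0,-1.5,0,0,0,0]]';  python3 -m crank '[[20,0,-1,0,0,0,0],[20,0,-1.5,0,0,0,0],[20,0,-1.5,0,0,0,0]]'
```

```text
time_s: 8.75
tool_pos: [0.5833, 0.2082, 0.185]
tool_rot: [180.0, 0.3, 15.0]
force: [0.4, -0.2, -0.5]
grip_width: 0.0294
time_s: 9.05
tool_pos: [0.5833, 0.2075, 0.1849]
tool_rot: [-180.0, 0.3, 15.1]
force: [0.5, 0.3, -0.2]
grip_width: 0.0297
time_s: 9.35
tool_pos: [0.5833, 0.2063, 0.1851]
tool_rot: [-179.9, 0.3, 15.1]
force: [1.2, 2.4, 0.6]
grip_width: 0.0297
```

Lateral forces vanish near TCP (0.584, 0.208), so the nut centre is about (0.5847, 0.2054), as vision suggested. I'll centre there, firm up the grip, then press down while watching force.

```bash
python3 -m crank '[[20,1,1.7,0,0,-0.3,0],[20,1,2,0,0,-0.3,0],[20,1,2,0,0,-0.3,0]]' 55; python3 -m crank '[[20,0,0,-2,0,0,0],[20,0,0,-4,0,0,0],[20,0,0,-4,0,0,0]]';python3 -m crank '[[20,0,0,-2,0,0,0],[20,0,0,-4,0,0,0],[20,0,0,-4,0,0,0]]'
```

```text
time_s: 9.65
tool_pos: [0.5842, 0.2078, 0.1848]
tool_rot: [179.9, 0.0, 15.1]
force: [-0.6, -0.1, -0.1]
grip_width: 0.0293
time_s: 9.95
tool_pos: [0.585, 0.2079, 0.1836]
tool_rot: [180.0, -0.1, 15.1]
force: [-4.2, -0.8, 11.6]
grip_width: 0.0292
time_s: 10.25
tool_pos: [0.5854, 0.208, 0.1832]
tool_rot: [-179.9, -0.2, 15.0]
force: [-6.6, -0.7, 17.2]
grip_width: 0.0291
```

```bash
python3 -m crank '[[20,-1.5,0,1.5,0,0,0],[20,-2,0,1.5,0,0.2,0],[20,-2,0,1.5,0,0.2,0]]';  python3 look.py 6; python3 st.py 6 2>/dev/null
```

```text
time_s: 10.55
tool_pos: [0.5834, 0.2077, 0.1845]
tool_rot: [-179.9, 0.0, 15.0]
force: [-0.4, 0.1, 1.3]
grip_width: 0.0289
10.55 [0.58341134 0.20769497 0.18453101] [-1.79899776e+02  1.53439630e-02  1.50292157e+01] [-0.39518302  0.08375489  1.29529369] [-0.01322935  0.00869654 -0.01958705] 0.02893050686073849
```

View pics/st6.png

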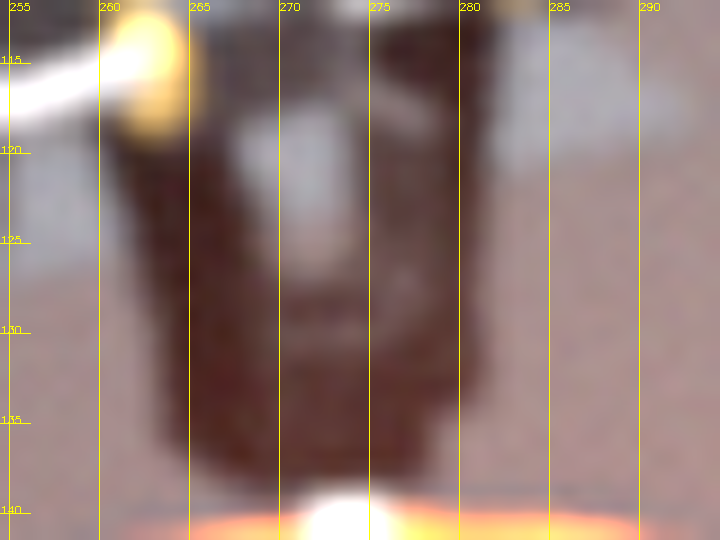

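```bash
python3 -m crank '[[20,-0.5,0,-1.5,0,0,0],[20,-0.5,0,-3,0,0,0],[20,-0.5,0,-3,0,0,0]]'; python3 -m crank '[[20,0,0,-1.5,0,0,0],[20,0,0,-3,0,0,0],[20,0,0,-3,0,0,0]]'
```

```text
time_s: 10.95
tool_pos: [0.584, 0.2084, 0.1822]
tool_rot: [-179.9, -0.2, 15.0]
force: [1.3, 1.5, 4.5]
grip_width: 0.0292
time_s: 11.25
tool_pos: [0.5844, 0.2084, 0.1807]
tool_rot: [-179.8, -0.2, 15.0]
force: [-1.6, -1.0, 9.1]
grip_width: 0.0292
```

```bash
python3 -m crank '[[20,-0.5,0,-2,0,0,0],[20,-0.5,0,-4,0,0.2,0],[20,-0.5,0,-4,0,0.2,0]]'; python3 -m crank '[[20,-0.3,0,-2,0,0,0],[20,-0.3,0,-4,0,0,0],[20,-0.3,0,-4,0,0,0]]'
```

```text
time_s: 11.55
tool_pos: [0.5844, 0.2084, 0.1782]
tool_rot: [-179.8, -0.1, 15.0]
force: [-1.2, -0.3, 9.3]
grip_width: 0.0291
time_s: 11.85
tool_pos: [0.5844, 0.2084, 0.1757]
tool_rot: [-179.8, -0.2, 15.0]
force: [-1.6, 0.3, 8.9]
grip_width: 0.0291
```

The teeth drag at a steady 9 N with small lateral forces, so I continue down.

```bash
python3 -m crank '[[20,-0.3,0,-2,0,0,0],[20,-0.3,0,-4,0,0.1,0],[20,-0.3,0,-4,0,0.1,0],[20,-0.3,0,-4,0,0.1,0]]'; python3 -m crank '[[20,-0.3,0,-2,0,0,0],[20,-0.3,0,-4,0,0.1,0],[20,-0.3,0,-4,0,0.1,0],[20,-0.3,0,-4,0,0.1,0]]';python3 -m crank '[[20,-0.3,0,-2,0,0,0],[20,-0.3,0,-4,0,0.1,0],[20,-0.3,0,-4,0,0.1,0],[20,-0.3,0,-4,0,0.1,0]]'
```

```text
time_s: 12.25
tool_pos: [0.5845, 0.2083, 0.1731]
tool_rot: [-179.7, -0.1, 15.0]
force: [-2.5, -0.8, 9.6]
grip_width: 0.0289
time_s: 12.65
tool_pos: [0.5846, 0.2083, 0.1706]
tool_rot: [-179.7, -0.1, 15.0]
force: [-2.1, -0.2, 10.8]
grip_width: 0.0289
time_s: 13.05
tool_pos: [0.5846, 0.2083, 0.1681]
tool_rot: [-179.6, -0.0, 15.0]
force: [-1.0, -0.2, 9.1]
grip_width: 0.029
```

```bash
python3 look.py 7
```

```text
13.05 [0.58462644 0.20826117 0.16809186] [-1.79628156e+02 -1.43218667e-02  1.49955982e+01] [-0.99997892 -0.17575832  9.08130236] [-0.2007195   0.48845846 -0.00086128] 0.028973187844299798
```

View pics/side7z.png

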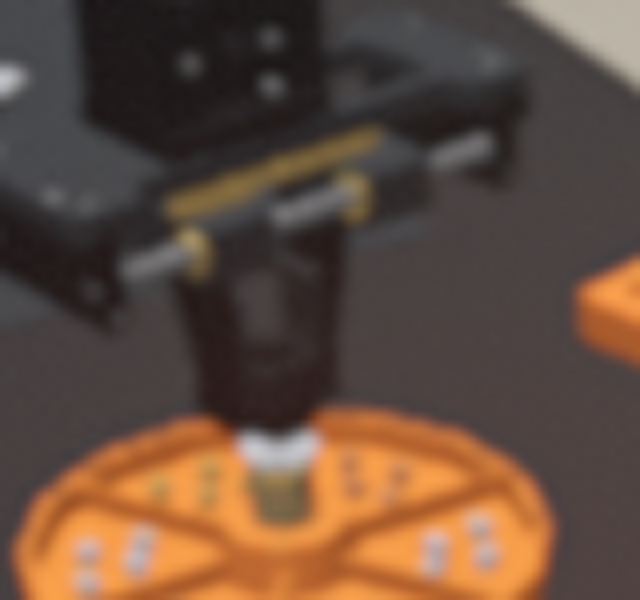

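The nut sits just above the washer. Drag is about 9.5 N, so half-way should read about 15.5–16 N. Now I take about 1 mm steps.

```bash
for k in 1 ; do python3 -m crank '[[20,-0.3,0,-1.5,0,0,0],[20,-0.3,0,-2.5,-0.2,0,0],[20,-0.3,0,-2.5,-0.2,0,0]]'; python3 -m crank '[[20,-0.3,0,-1.5,0,0,0],[20,-0.3,0,-2.5,-0.2,0,0],[20,-0.3,0,-2.5,-0.2,0,0]]'; python3 -m crank '[[20,-0.3,0,-1.5,0,0,0],[20,-0.3,0,-2.5,0,0,0],[20,-0.3,0,-2.5,0,0,0]]'; done
```

```text
time_s: 13.45
tool_pos: [0.5846, 0.2084, 0.1673]
tool_rot: [-179.8, -0.0, 15.0]
force: [-2.7, -0.9, 10.9]
grip_width: 0.0287
time_s: 13.75
tool_pos: [0.5846, 0.2086, 0.1665]
tool_rot: [-180.0, -0.0, 15.0]
force: [-3.4, -0.8, 11.7]
grip_width: 0.0291
time_s: 14.05
tool_pos: [0.5845, 0.2086, 0.1657]
tool_rot: [-179.9, -0.0, 15.0]
force: [-3.3, -0.7, 10.8]
grip_width: 0.0289
```

```bash
python3 -m crank '[[20,-0.8,0,-1.5,0,0,0],[20,-0.8,0,-2.5,0,0,0],[20,-0.8,0,-2.5,0,0,0]]'; python3 -m crank '[[20,-0.6,0,-1.5,0,0,0],[20,-0.6,0,-2.5,0,0,0],[20,-0.6,0,-2.5,0,0,0]]'; python3 -m crank '[[20,-0.5,0,-1.5,0,0,0],[20,-0.5,0,-2.5,0,0,0],[20,-0.5,0,-2.5,0,0,0]]'
```

```text
time_s: 14.35
tool_pos: [0.5844, 0.2086, 0.1651]
tool_rot: [-179.9, -0.1, 15.0]
force: [-1.6, -1.3, 10.5]
grip_width: 0.029
time_s: 14.65
tool_pos: [0.5843, 0.2086, 0.1643]
tool_rot: [-179.9, -0.2, 15.0]
force: [-2.3, -0.3, 11.1]
grip_width: 0.0291
time_s: 14.95
tool_pos: [0.5843, 0.2085, 0.1636]
tool_rot: [-179.9, -0.3, 15.0]
force: [-1.2, -1.5, 10.1]
grip_width: 0.0293
```

```bash
python3 -m crank '[[20,-0.5,0,-1.5,0,0.2,0],[20,-0.5,0,-2.5,0,0.2,0],[20,-0.5,0,-2.5,0,0.2,0]]'; python3 -m crank '[[20,-0.5,0,-1.5,0,0.2,0],[20,-0.5,0,-2.5,0,0.2,0],[20,-0.5,0,-2.5,0,0.2,0]]'; python3 -m crank '[[20,-0.5,0,-1.5,0,0,0],[20,-0.5,0,-2.5,0,0,0],[20,-0.5,0,-2.5,0,0,0]]'
```

```text
time_s: 15.25
tool_pos: [0.5844, 0.2085, 0.1629]
tool_rot: [-179.8, -0.2, 15.0]
force: [-1.3, -0.7, 10.3]
grip_width: 0.0288
time_s: 15.55
tool_pos: [0.5845, 0.2084, 0.1622]
tool_rot: [-179.7, -0.0, 15.0]
force: [-2.2, -0.6, 10.8]
grip_width: 0.029
time_s: 15.85
tool_pos: [0.5845, 0.2084, 0.1615]
tool_rot: [-179.7, -0.1, 14.9]
force: [-3.0, -0.5, 10.9]
grip_width: 0.029
```

```bash
python3 -m crank '[[20,-0.5,0,-1.5,-0.2,0,0],[20,-0.5,0,-2.5,-0.2,0,0],[20,-0.5,0,-2.5,-0.2,0,0]]'; python3 -m crank '[[20,-0.5,0,-1.5,0,0,0],[20,-0.5,0,-2.5,0,0,0],[20,-0.5,0,-2.5,0,0,0]]'; python3 look.py 8
```

```text
time_s: 16.15
tool_pos: [0.5844, 0.2085, 0.1608]
tool_rot: [-179.9, -0.1, 14.9]
force: [-2.5, -0.2, 10.9]
grip_width: 0.029
time_s: 16.45
tool_pos: [0.5844, 0.2085, 0.1601]
tool_rot: [-179.9, -0.2, 14.9]
force: [-2.8, -0.3, 10.3]
grip_width: 0.0288
16.45 [0.58436892 0.20850686 0.1601056 ] [-179.85603336   -0.19274424   14.93642781] [-2.7773424  -0.27487098 10.2579532 ] [-0.26911261  0.62434907 -0.05458138] 0.028773113941809963
```

View pics/side8z.png

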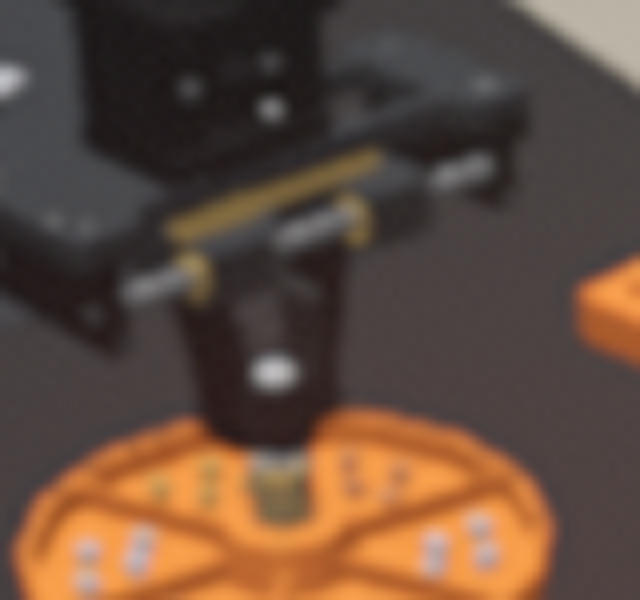

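The spindle tip now shows through the nut's top, as expected for a nut top at about 0.114, so it has not slipped in the grip. The baseline is about 10.6 N. Continuing.

```bash
python3 -m crank '[[20,-0.5,0,-1.5,0,0.1,0],[20,-0.5,0,-2.5,0,0.1,0],[20,-0.5,0,-2.5,0,0.1,0]]'; python3 -m crank '[[20,-0.5,0,-1.5,0,0.1,0],[20,-0.5,0,-2.5,0,0.1,0],[20,-0.5,0,-2.5,0,0.1,0]]'; 
```

```text
time_s: 16.85
tool_pos: [0.5844, 0.2085, 0.1594]
tool_rot: [-179.8, -0.2, 14.9]
force: [-2.7, -0.6, 12.2]
grip_width: 0.0287
time_s: 17.15
tool_pos: [0.5845, 0.2084, 0.1588]
tool_rot: [-179.8, -0.1, 14.9]
force: [-1.8, -0.9, 11.2]
grip_width: 0.0288
```

```bash
python3 -m crank '[[20,-0.5,0,-1.5,0,0.1,0],[20,-0.5,0,-2.5,0,0.1,0],[20,-0.5,0,-2.5,0,0.1,0]]'; python3 -m crank '[[20,-0.5,0,-1.5,0,0.1,0],[20,-0.5,0,-2.5,0,0.1,0],[20,-0.5,0,-2.5,0,0.1,0]]'; 
```

```text
time_s: 17.45
tool_pos: [0.5845, 0.2084, 0.1585]
tool_rot: [-179.7, -0.1, 14.9]
force: [-3.6, -0.5, 13.1]
grip_width: 0.029
time_s: 17.75
tool_pos: [0.5846, 0.2084, 0.1582]
tool_rot: [-179.7, -0.1, 14.9]
force: [-4.1, -0.7, 13.4]
grip_width: 0.0288
```

The force is rising, so contact is near TCP z ≈ 0.159. I'm aiming for z ≈ 0.1572 and F ≈ 16.5–17 N.

```bash
python3 -m crank '[[20,-0.7,0,-2,-0.1,0.1,0],[20,-0.7,0,-2.7,-0.1,0.1,0],[20,-0.7,0,-2.7,-0.1,0.1,0]]'; python3 -m crank '[[20,-0.7,0,-2,-0.1,0.1,0],[20,-0.7,0,-2.9,-0.1,0.1,0],[20,-0.7,0,-2.9,-0.1,0.1,0]]'; 
```

```text
time_s: 18.05
tool_pos: [0.5846, 0.2084, 0.1581]
tool_rot: [-179.7, -0.1, 14.9]
force: [-4.1, -1.4, 14.3]
grip_width: 0.0287
time_s: 18.35
tool_pos: [0.5846, 0.2085, 0.1579]
tool_rot: [-179.7, -0.1, 14.9]
force: [-3.6, -0.6, 14.8]
grip_width: 0.029
```

```bash
python3 -m crank '[[20,-0.9,0,-2,-0.1,0.1,0],[20,-0.9,0,-3.3,-0.1,0.1,0],[20,-0.9,0,-3.3,-0.1,0.1,0]]'; python3 -m crank '[[20,-0.9,0,-2,-0.1,0.1,0],[20,-0.9,0,-3.3,-0.1,0.1,0],[20,-0.9,0,-3.3,-0.1,0.1,0]]'; 
```

```text
time_s: 18.65
tool_pos: [0.5846, 0.2085, 0.1574]
tool_rot: [-179.8, -0.1, 14.9]
force: [-3.1, -1.0, 15.4]
grip_width: 0.029
time_s: 18.95
tool_pos: [0.5845, 0.2085, 0.1571]
tool_rot: [-179.8, -0.1, 14.9]
force: [-3.6, -0.6, 16.4]
grip_width: 0.0287
```

Compression is 1.6–1.9 mm by force and by travel, about half-way. I'll unload the arm in place while still gripped, then check before opening.

```bash
python3 -m crank '[[20,0,0,-1,0,0,0],[20,0,0,-0.2,0,0,0],[20,0,0,-0.2,0,0,0]]'; python3 look.py 9
```

```text
time_s: 19.25
tool_pos: [0.5845, 0.2085, 0.1573]
tool_rot: [-179.8, -0.1, 14.9]
force: [-2.3, 0.1, 7.0]
grip_width: 0.0293
19.25 [0.58454189 0.20849496 0.15731053] [-1.79799404e+02 -5.38949405e-02  1.48645765e+01] [-2.29503339  0.10336137  7.03435108] [-0.18045244  0.44612677 -0.01381411] 0.029305058086691566
```

```bash
python3 -m crank '[[20,-0.3,0,-0.3,0,0,0],[20,-0.3,0,-0.3,0,0,0]]'; python3 -m crank '[[34,0,0,-0.3,0,0,0],[40,0,0,-0.3,0,0,0],[60,0,0,-0.3,0,0,0],[70,0,0,-0.3,0,0,0]]'; python3 look.py 10
```

```text
time_s: 19.55
tool_pos: [0.5845, 0.2085, 0.1573]
tool_rot: [-179.8, -0.1, 14.9]
force: [-1.1, -0.8, 6.2]
grip_width: 0.0293
time_s: 19.95
tool_pos: [0.5841, 0.2083, 0.1562]
tool_rot: [-179.8, -0.0, 14.9]
force: [-0.5, 0.9, -0.7]
grip_width: 0.0486
19.95 [0.58412834 0.20828783 0.1562293 ] [-1.79828474e+02 -6.70331860e-03  1.48604378e+01] [-0.48808734  0.9009669  -0.70643876] [-0.06690857  0.06815867 -0.0356721 ] 0.04857085365537565
```

View pics/side10z.png

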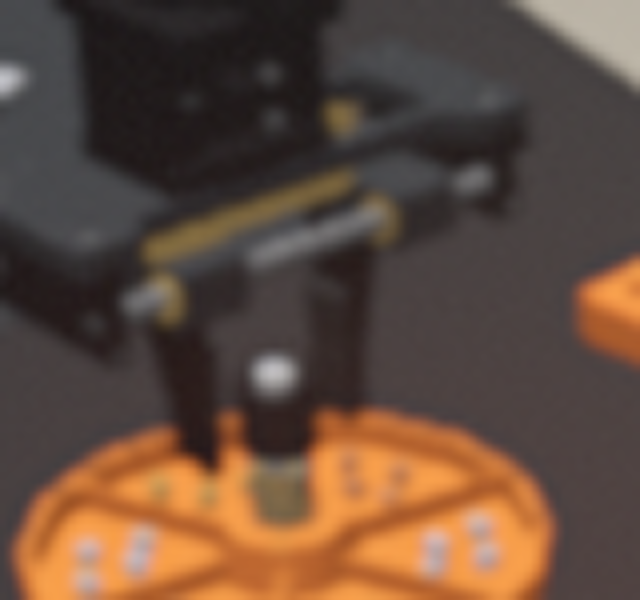

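Released; the nut stays upright on the washer with the spindle tip showing above it. I'll open fully, retreat and check in both cameras.

```bash
python3 -m crank '[[70,0,0,0,0,0,0],[70,0,0,30,0,0,0],[70,0,0,80,0,0,0],[70,0,0,120,0,0,0],[70,-20,40,140,0,0,0],[70,-60,80,140,0,0,0],[70,-90,110,140,0,0,0],[70,-110,140,140,0,0,0]]'; python3 -m crank '[[70,-20,30,0,0,0,0],[70,-20,30,0,0,0,0]]'; python3 look.py 11
python3 - <<'E'
import cv2,numpy as np
a=cv2.imread("pics/side11.png")[122:162,255:295];b=cv2.imread("pics/top11.png")[168:208,170:210]
cv2.imwrite("pics/f11.png",np.hstack([cv2.resize(x,None,fx=10,fy=10,interpolation=cv2.INTER_CUBIC) for x in(a,b)]))
E
python3 - <<'E'
from ov import *
c=dict(s);c["img"]=cv2.imread("pics/side11.png")[:,:,::-1]
x,y=.5855,.2055
L=[]
for zb in(.0815,.0835,.0855):
    L.append(ov(c,255,122,26,40,10,[(circ(x,y,zb,.015),(0,255,0)),(circ(x,y,zb+.028,.015),(0,255,0)),(circ(x,y,.113,.006),(0,0,255))]))
cv2.imwrite("pics/f12.png",np.hstack(L))
E
```

```text
time_s: 20.85
tool_pos: [0.4714, 0.3508, 0.297]
tool_rot: [-179.7, -0.0, 15.0]
force: [0.3, 0.1, 0.3]
grip_width: 0.0699
time_s: 21.05
tool_pos: [0.4461, 0.3871, 0.2968]
tool_rot: [-179.5, 0.1, 15.6]
force: [-0.3, -0.2, -0.0]
grip_width: 0.0704
21.05 [0.44609976 0.3871235  0.2968446 ] [-1.79509941e+02  9.29977056e-02  1.56422286e+01] [-0.34697736 -0.17858365 -0.03570704] [-0.07463555  0.06130675  0.00899573] 0.07039056741727641
```

View pics/f11.png

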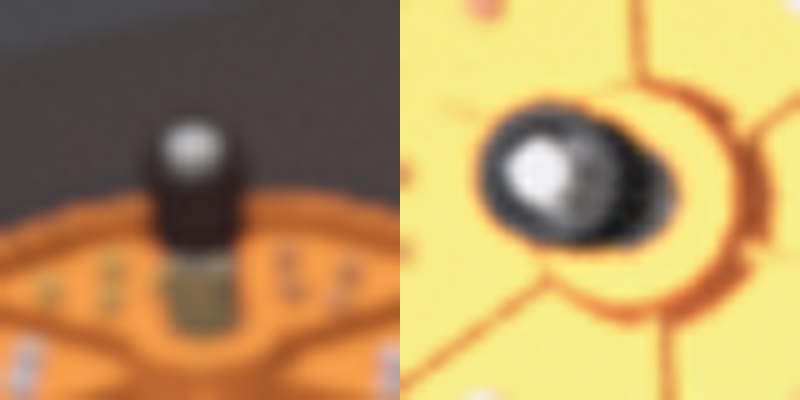

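View pics/f12.png

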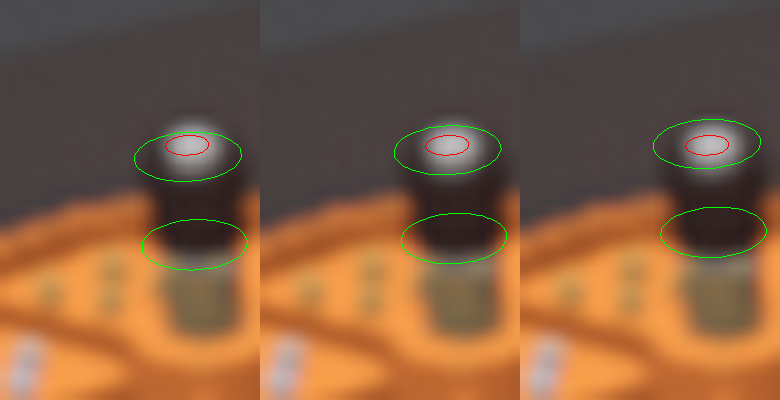

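View pics/side11.png

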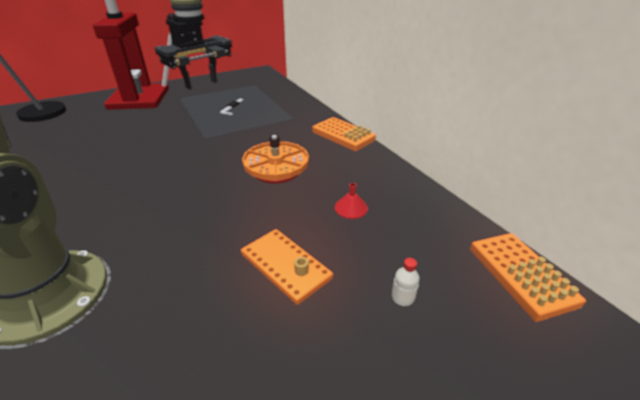

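The nut sits upright and square on the washer at about (274,143). The spacer, bottle and funnel are unmoved, and the arm is clear.

```bash
python3 - <<'E'
from cell import *
print(sign_off()); print(get_obs()["time_s"])
E
```

```text
the job is handed in; nothing more can be done
None
the job is handed in; nothing more can be done
```

The black push nut is on the carousel spindle, pressed onto the wave washer and squeezing it about half-way. I handed the job in at about 21 s of the 64 s allowed.

- **Fit:** I took the nut from the tray and entered its bore over the tip. I then centred it by feel. The first press stuck at 17 N with 6.6 N of side force, so I backed off about 1.5 mm, shifted it sideways and pressed again without trouble.
- **Press:** The teeth dragged at a steady 9–11 N. Contact with the washer came near tool height 0.159 m. I stopped at 0.157 m and about 16.4 N.
- **Squeeze:** Force puts the compression at about 1.6 mm and travel puts it at about 1.9 mm, with 1.8 mm being half-way. The difference is within the force noise.
- **Release:** I unloaded the arm before opening the jaws, and the tool height stayed within 0.2 mm.
- **Last checks:** After the retreat the side and top pictures show the nut upright on the washer with the spindle tip just above it. The side picture shows the spacer, oil bottle and funnel apparently where they were. The arm was clear and read no force.
- **Disagreements:** The two cameras differed by 3–6 mm on the nut and spindle, so the final centring was by feel. The washer's compression was not visible in the pictures and rests on force and travel alone.

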